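Stand the rinsed cup on its drying peg, then get the crockery cupboard open and hold it

TASK

Take the rinsed green cup from the drainer and stand it upside down on the drying peg, rim fully down on the stand, and let go of it. Then, so that the dry crockery can be put away, tug the cupboard door by its handle before you touch the red release slide; if the door is caught, slide the release fully to free it, and in either case open the door to about 50 degrees and finish still holding it there, as it would spring shut. Leave the other things on the counter where they are.

Things in the scene. Friction and masses are not known exactly. Their poses are not given: they have to be found in the camera images.
- cup_mid (a point): green straight plastic cup, 56 mm outer diameter, 100 mm tall, wall 3 mm, about 90 g, open at one end. It lies on its side in the drainer. Point: on its axis, half-way along; z axis runs from the closed end to the mouth, which at the start points sideways, roughly to +y, and 25 degrees downward
- drainer: fixed dish drainer: white plate 90 x 150 x 10 mm, two sloping steel wires (8 mm thick, 32 mm apart) that carry the cup, its middle 95 mm above the counter, over this origin; the wires' low ends, at the mouth, turn up 12 mm as a stop. The cup's sides are free; it lifts straight up. Origin: centre of the underside; y the way the mouth points
- peg_seat (a point): fixed drying peg stand: blue disc 96 mm across, 12 mm thick, with an upright round wooden peg of 24 mm diameter in its middle. Point: on the peg's axis, on the disc's top face; the peg rises 68 mm above it. Seated, the upside-down cup stands with its rim on the disc round the peg, its middle 50 mm above this point
- cupboard: fixed cream crockery cupboard, 200 deep x 300 wide x 220 mm tall; glazed door 200 mm wide on the left of its front (seen from the robot). Origin: centre of the underside; x into the cupboard, y along its front to the left, z up
- handle (a point): middle of the door's handle: a level round steel bar, 12 mm thick, 90 mm long, 48 mm in front of the door's face (42 mm clear behind it), 10 mm below the cupboard's top, near the door's free edge, open above. x axis: from the bar square to the panel; y along the bar, towards the hinge; z up; they turn with the door
- hinge (a point): the door's upright hinge line at the handle's height, at the left (+y) edge of the door; the handle is 150 mm along and 56 mm in front of it and swings round it on a radius of 160 mm
- door (a joint): door angle, rad: 0 shut, grows as it opens towards the robot (clockwise from above), to 1.6. A spring pulls it shut (1 N at the handle when shut, 2.5 N half open). A hidden catch may or may not be caught, which cannot be seen: if caught, the door gives only about 0.03 rad (5 mm at the handle) and stops hard; if not, it swings open
- release (a joint): travel of the catch's release slide on the cupboard's top, m: 0 at the start, caught or not, 0.030 fully slid. It moves along the front to the right (cupboard's -y), takes about 2 N, stays where it is left. Fully slid, it frees the catch for good
- release_knob (a point): red knob of the release slide, on the cupboard's top near its right front: 12 mm (depth, x) by 20 mm (along the slide, y), its upper end 29 mm above the cupboard's top. Point: on its axis 18 mm above the top; y axis towards the hinge side, so it slides along -y
- bowl: bystander, to be left where it stands: white bowl, 110 across, 50 tall mm; origin at the centre of its underside
- soap: bystander, to be left where it stands: yellow washing-up bottle, 60 across, 180 tall mm; origin at the centre of its underside
- jar: bystander, to be left where it stands: amber jar with red lid, 68 across, 100 tall mm; origin at the centre of its underside
- mug: bystander, to be left where it stands: blue mug with a handle, 80 across, 90 tall mm; origin at the centre of its underside
- saucer: bystander, to be left where it stands: white saucer, 120 across, 18 tall mm; origin at the centre of its underside
- spoon: bystander, to be left where it stands: metal spoon lying flat, 190 long mm; origin at the centre of its underside
- tin: bystander, to be left where it stands: plain metal tin, 70 across, 110 tall mm; origin at the centre of its underside
There are look-alikes about, which are no part of the job. Of the things shaped like the part that bears cup_mid, the green one is meant.

How it is judged:
On the way, in this order (a step that is already met when the one before it is completed fails the run):
1. the cup stands upside down round the peg, rim on the disc, let go, with the door not yet opened (angle between cup_mid's own z axis and vertical above 3 rad and horizontal distance between cup_mid and peg_seat below 0.018 m and z of cup_mid in the frame of peg_seat between 0.044 and 0.056 m and contact force between the fingers and cup below 0.5 N and value of joint door below 0.012 rad), for 0.2 s.
2. the door is tugged by the fingers: at least 0.015 rad, with the release slide not yet touched (value of joint door above 0.015 rad and value of joint release below 0.003 m and contact force between the fingers and door above 0.3 N), for 0.1 s.
3. the door is pulled open past 0.7 rad (value of joint door above 0.7 rad), for 0.1 s.
At the end, for the whole second after the job is handed in: Door held still by the fingers (over 0.5 N) at 0.7 to 1.15 rad (40 to 66 degrees); cup let go and at rest upside down on the stand: axis within 8 degrees of vertical and 18 mm of the peg's, middle 44 to 56 mm above the disc (angle between cup_mid's own z axis and vertical above 3 rad and horizontal distance between cup_mid and peg_seat below 0.018 m and z of cup_mid in the frame of peg_seat between 0.044 and 0.056 m and contact force between the fingers and cup below 0.5 N and value of joint door between 0.7 and 1.15 rad and velocity of joint door between -0.1 and 0.1 rad/s and contact force between the fingers and door above 0.5 N and linear speed of cup below 0.05 m/s); the arm keeps its last pose, push and grip.
It fails at once if a bystander is shifted more than 40 mm (distance of any of bowl, soap, jar, mug, saucer, spoon, tin from where it was at the start of the episode above 0.04 m).
It also fails if it takes over 72 s, if anything falls off the work surface, if the arm or the gripper's body presses on something with over 40 N, if the wrist force passes 120 N, or if a joint passes its speed limit or range.

ROBOT

A 6-joint arm with a two-finger parallel gripper is mounted at the origin on the work surface. World frame = base frame: x ahead of the robot, y to its left, z up, the work surface at z = 0. Lengths are in m, angles in rad, forces in N, time in s.
With the tool pointing down it reaches from about 0.35 to 0.875 m from the base axis. Payload 4.2 kg.
Tool frame: the origin (TCP) lies midway between the tips of the shut fingers; the grasp point (between the pads) lies 19 mm behind it; z points along the fingers, y is the line along which they close (so a half turn about z gives the same grasp; the last joint's range is limited). The gripper opens to 87 mm and grips with 3 to 60 N. Pads are 19 mm wide; open, the fingers measure 117 mm over their backs; the gripper's body (75 mm by 190 mm) begins 51 mm behind the grasp point.
Start: joints at [-1.052, 0.385, 0.008, 0, -1.194, -0.259], TCP at [0.161, -0.604, 0.223] pointing down, gripper open.
Joint ranges: [-3.14, 3.14], [-1.21, 2.06], [-1.07, 1.41], [-3.16, 2.05], [-2.99, -0.16], [-3.1, 3.1]. Speed limits (rad/s): [2.79, 2.79, 3.14, 3.14, 3.14, 3.14].

INTERFACE

Orientations are given as a unit quaternion [w, x, y, z].
In Python, from plant import arm gives the robot as it stands.
- The arm moves only by the tool servo_tool, never from a script. Its argument "increments" is one flat list of numbers, 7 for each row, row after row: the shift along the world's x, y, z in mm, then the turn, a rotation vector about the world's x, y, z in rad, then the opening, from -1 (shut) to 1 (fully open), so that 0 is half open. A call has 1 to 12 rows; each row shifts and turns the commanded pose from where the row before left it; what a row does not reach is not made up. A row lasts 1/10 s, in which the tool goes at most 50 mm and 8.59 degrees, less where a joint would pass 70% of its speed; a pose out of reach is approached as far as the arm can. A call with a gripper value outside its range is refused whole. The fingers move at their own pace and stop on an object; "grip_force" is the grip in N (left out, the last holds). Time passes only in rows, so rows that do not move let the fingers close. It gives the time, the measured TCP pose, the force, the opening and the grip force at its end, in the units of the state.
- arm.get_obs(): the state, without advancing time (a new reading comes with each control period).
- arm.read_camera(name): name is "scene" or "top"; returns a dict with "frame" (420x560x3 uint8, blue, green, red), "intrinsics" (3x3 intrinsics, pixels), "eye" and "attitude" of the camera in the world. Camera axes: x right, y up, looking along -z (the intrinsics and any distortion apply to the point x, -y, -z); pixel columns grow to the right and rows downward; lengths in m; the calibration is good to about 2 mm. A picture is of the moment at which its call begins. There is no depth.
- arm.finish_job(): hands the job in; it is judged then, once.
The state is a dict: "t": time; "qpos": joint angles; "joint_velocities": joint speeds; "joint_torque": joint torques, N m; "position": TCP position; "tool_rot": TCP orientation; "wrist_force": force on the tool from outside, world axes, zero at the start; "wrist_torque": the same for the moment, N m; "width": opening from 0.0 (shut) to 1.0 (fully open); "grip_force": force on a finger pad.
Only numpy, scipy, OpenCV 4.12 (cv2) and the standard library are available. Lean on these libraries where they do the work, as an engineer would, in place of code of your own. Each camera call takes 0.05 s, during which the arm holds its last target. There are 200 camera calls.

## Working session

There is one attempt and no reset: what is moved stays moved. The work goes in short steps, Python scripts to look and compute and a tool call to move; the robot and the scene stay as the last step left them, time stands still between calls to the robot, and variables do not carry over. Pictures are saved under pics/ and viewed, at most 10 in all, crops included, and the job is handed in when it is done.

Besides the shell and the picture viewer there is one more tool, called by a JSON object that holds its "fn" and its "kwargs", one argument or row to a line. servo_tool: Moves the arm, as the interface text tells. Its arguments: {"type":"object","properties":{"increments":{"type":"array","items":{"type":"number"}},"grip_force":{"type":"number"}},"required":["increments"]}

```bash
mkdir -p pics; ls; cat > h.py <<'E'
import numpy as np, cv2
from scipy.spatial.transform import Rotation as R
from plant import arm
def cam(n,save=None):
    c=arm.read_camera(n)
    if save: cv2.imwrite('pics/'+save,c['frame'])
    return c
def rot(c):
    a=np.array(c['attitude'],float)
    return a if a.shape==(3,3) else R.from_quat(a[[1,2,3,0]]).as_matrix()
def ray(c,u,v):
    d=np.linalg.inv(np.array(c['intrinsics']))@[u,v,1]
    d=rot(c)@(d*[1,-1,-1]); return np.array(c['eye']),d/np.linalg.norm(d)
def onz(c,u,v,z):
    e,d=ray(c,u,v); return e+d*(z-e[2])/d[2]
def proj(c,p):
    q=rot(c).T@(np.array(p)-c['eye'])*[1,-1,-1]; q=np.array(c['intrinsics'])@q; return q[:2]/q[2]
def tri(c1,p1,c2,p2):
    e1,d1=ray(c1,*p1);e2,d2=ray(c2,*p2)
    t=np.linalg.lstsq(np.c_[d1,-d2],e2-e1,rcond=None)[0]
    a=e1+t[0]*d1;b=e2+t[1]*d2
    return (a+b)/2,np.linalg.norm(a-b)
E
python3 - <<'E'
from h import *
np.set_printoptions(precision=4,suppress=True)
for n in('scene','top'):
    c=cam(n,n+'0.png'); print({k:v for k,v in c.items() if k!='frame'})
print(arm.get_obs())
E
```

```text
pics
{'intrinsics': array([[381.3925,   0.    , 277.3777],
       [  0.    , 381.3925, 208.9392],
       [  0.    ,   0.    ,   1.    ]]), 'eye': array([ 1.0837, -0.2198,  1.1999]), 'attitude': array([0.8148, 0.2288, 0.1446, 0.5128])}
{'intrinsics': array([[379.1403,   0.    , 277.6231],
       [  0.    , 379.1403, 210.3182],
       [  0.    ,   0.    ,   1.    ]]), 'eye': array([0.324, 0.057, 1.355]), 'attitude': array([-0.7011, -0.0487,  0.0497,  0.7097])}
{'t': 0.1, 'qpos': array([-1.0524,  0.3855,  0.0068, -0.0004, -1.194 , -0.2586]), 'joint_velocities': array([ 0.0012, -0.0025,  0.0022,  0.0012,  0.0015,  0.0005]), 'joint_torque': array([ -0.0015, -39.1689,  18.7935,   4.2319,   0.0135,  -0.0001]), 'position': array([ 0.1604, -0.6035,  0.2216]), 'tool_rot': array([-0.0002, -0.1295,  0.9916,  0.001 ]), 'wrist_force': array([-0.652 , -0.082 ,  0.1458]), 'wrist_torque': array([-0.0295,  0.0004,  0.014 ]), 'grip_force': 0.0, 'width': 1.001972687873866}
```

View pics/scene0.png

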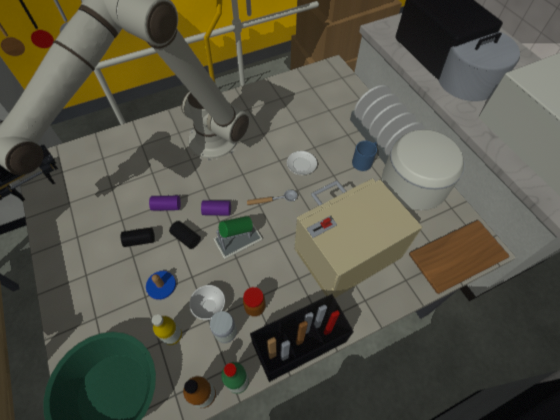

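View pics/top0.png

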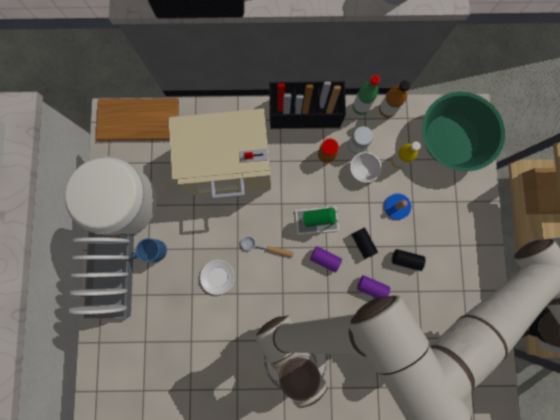

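Scene: the green cup is at (236,227) in the drainer, the peg stand at (160,284), and the cupboard's red knob at (325,222). Top: the cup is at (320,217), the peg disc at (397,207), the handle bar at (228,194) and the knob at (250,155).

```bash
python3 - <<'E'
from h import *
np.set_printoptions(precision=4,suppress=True)
s=cam('scene');t=cam('top')
def blob(c,lo,hi,box):
    x0,y0,x1,y1=box
    m=cv2.inRange(cv2.cvtColor(c['frame'],cv2.COLOR_BGR2HSV),np.array(lo),np.array(hi))
    k=np.zeros_like(m);k[y0:y1,x0:x1]=m[y0:y1,x0:x1]
    n,l,st,ce=cv2.connectedComponentsWithStats(k)
    i=1+np.argmax(st[1:,4]); cs=cv2.findContours((l==i).astype(np.uint8),0,2)[0]
    return ce[i],st[i],cv2.minAreaRect(cs[0]), cv2.fitEllipse(cs[0])
g=((45,80,30),(85,255,255)); b=((100,150,50),(125,255,255)); r=((0,150,80),(8,255,255)); w=((8,60,50),(22,200,220))
for n,c,bx in(('s',s,(200,200,270,255)),('t',t,(290,195,350,240))): 
    e=blob(c,*g,bx);print('cup',n,e[:3])
    print(cv2.boxPoints(e[2]))
ps=blob(s,*b,(135,260,185,305));pt=blob(t,*b,(375,185,420,230))
print('disc',ps[3],onz(s,*ps[3][0],.012)); print(pt[3],onz(t,*pt[3][0],.012))
ks=blob(s,*r,(300,205,345,240));kt=blob(t,*r,(235,140,275,170))
print('knob',ks[:2],kt[:2],tri(s,ks[0],t,kt[0]))
A=cv2.resize(s['frame'][150:300,230:430],None,fx=3,fy=3,interpolation=2)
B=cv2.resize(t['frame'][100:250,160:360],None,fx=3,fy=3,interpolation=2)
cv2.imwrite('pics/a.png',A);cv2.imwrite('pics/b.png',B)
E
```

```text
cup s (array([235.0405, 226.4633]), array([219, 217,  34,  21, 518], dtype=int32), ((235.26368713378906, 226.75933837890625), (16.652976989746094, 33.91407012939453), 79.2156982421875))
[[217.0482 221.7528]
 [250.3633 215.407 ]
 [253.4792 231.7659]
 [220.1641 238.1116]]
cup t (array([318.8768, 217.1535]), array([303, 208,  33,  19, 495], dtype=int32), ((318.7769470214844, 217.28994750976562), (15.779378890991211, 32.50724792480469), 82.56858825683594))
[[301.6394 211.5688]
 [333.8736 207.3643]
 [335.9145 223.0111]
 [303.6803 227.2156]]
disc ((160.50369262695312, 285.0215759277344), (24.71683120727539, 29.44953155517578), 57.12091064453125) [ 0.5262 -0.3756  0.012 ]
((397.2467346191406, 206.1071319580078), (24.19207763671875, 25.035358428955078), 97.9366683959961) [ 0.5222 -0.3749  0.012 ]
knob (array([325.7742, 222.7903]), array([321, 218,  10,  10,  62], dtype=int32)) (array([248.5814, 155.    ]), array([245, 152,   9,   7,  43], dtype=int32)) (array([0.6534, 0.1413, 0.231 ]), np.float64(0.0006448672657596608))
```

View pics/b.png

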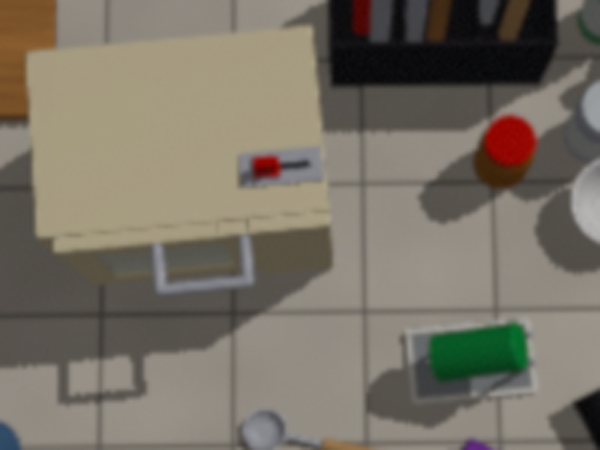

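View pics/a.png

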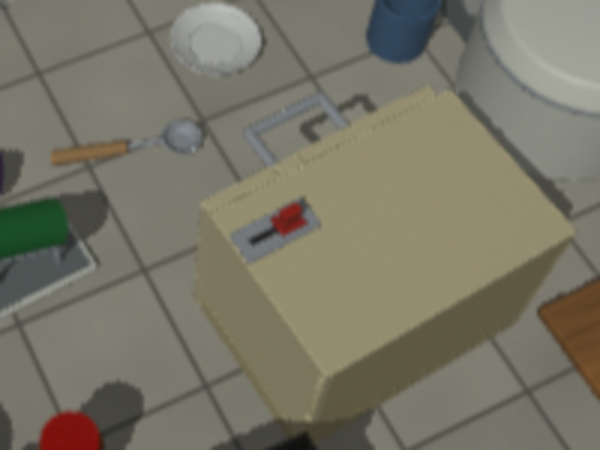

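The zooms show the handle bar ends at top (213.3,196.3)/(243.3,194.7) and scene (336.7,182.3)/(312.3,194.3). The drainer plate corners are at top crop (405,330), (530,320), (537,388), (413,398).

```bash
python3 - <<'E'
from h import *
np.set_printoptions(precision=4,suppress=True)
s=cam('scene');t=cam('top')
L,dl=tri(t,(213.3,196.3),s,(336.7,182.3)); Rr,dr=tri(t,(243.3,194.7),s,(312.3,194.3))
print('bar L',L,dl,'R',Rr,dr,np.linalg.norm(L-Rr),(L+Rr)/2)
cr=lambda u,v:(160+u/3,100+v/3)
print('cup',tri(s,(235.1,226.6),t,(318.8,217.2)))
print('plate',np.array([onz(t,*cr(*p),.010) for p in((405,330),(530,320),(537,388),(413,398))]))
print('cuptop',[onz(t,*cr(*p),.2) for p in((30,55),(312,28),(55,250),(330,212))])
for nm,p in dict(bowl=(366,160,.05),jar=(329,146,.1),tin=(362,136,.11),black=(364,243,.03),black2=(409,260,.03),pur=(326,259,.03),pur2=(374,288,.03),soap=(408,150,.17),saucer=(218,277,.018),mug=(150,250,.09),spoon=(265,248,.01)).items(): print(nm,onz(t,*p))
E
```

```text
bar L [0.5306 0.2519 0.2106] 0.0021831920722849146 R [0.5353 0.1609 0.2073] 0.0036210015453993403 0.09112787522249108 [0.533  0.2064 0.209 ]
cup (array([ 0.4757, -0.084 ,  0.0937]), np.float64(0.0007986093676373609))
plate [[ 0.5129 -0.0084  0.01  ]
 [ 0.5231 -0.1581  0.01  ]
 [ 0.4415 -0.1636  0.01  ]
 [ 0.4314 -0.0163  0.01  ]]
cuptop [array([0.7858, 0.3933, 0.2   ]), array([0.8122, 0.0938, 0.2   ]), array([0.5743, 0.3617, 0.2   ]), array([0.6111, 0.0766, 0.2   ])]
bowl [ 0.683  -0.2613  0.05  ]
jar [ 0.7201 -0.1246  0.1   ]
tin [ 0.7508 -0.2367  0.11  ]
black [ 0.3909 -0.2459  0.03  ]
black2 [ 0.3302 -0.3993  0.03  ]
pur [ 0.3372 -0.1117  0.03  ]
pur2 [ 0.2365 -0.2734  0.03  ]
soap [ 0.6816 -0.3691  0.17  ]
saucer [0.2799 0.264  0.018 ]
mug [0.3734 0.4794 0.09  ]
spoon [0.3786 0.1001 0.01  ]
```

{"fn": "servo_tool", "kwargs": {
  "increments": [24,40,0,0,0,0.125,1,24,40,0,0,0,0.125,1,24,40,0,0,0,0.125,1,24,40,0,0,0,0.125,1,24,40,0,0,0,0.125,1,24,40,0,0,0,0.125,1,24,40,0,0,0,0.125,1,24,40,0,0,0,0.125,1,24,40,0,0,0,0.125,1,24,40,0,0,0,0.125,1,24,40,0,0,0,0.125,1,24,40,0,0,0,0,1],
  "grip_force": 15
}}

```text
t: 1.5
position: [0.4492, -0.1221, 0.223]
tool_rot: [-0.0, 0.73, -0.683, 0.0]
wrist_force: [1.4, -0.9, 0.2]
width: 0.995
grip_force: 0.0
```

{"fn": "servo_tool", "kwargs": {
  "increments": [0,0,0,0,0,0,1,0,0,0,0,0,0,1]
}}

```text
t: 1.7
position: [0.4488, -0.1231, 0.2224]
tool_rot: [0.0, 0.73, -0.683, -0.0]
wrist_force: [0.1, -0.5, 0.1]
width: 1.001
grip_force: 0.0
```

{"fn": "servo_tool", "kwargs": {
  "increments": [14,18,0,0,0,0,1,14,18,0,0,0,0,1,0,0,-30,0,0,0,1,0,0,-30,0,0,0,1,0,0,-10,0,0,0,1,0,0,0,0,0,0,1]
}}

```text
t: 2.3
position: [0.4753, -0.0892, 0.1515]
tool_rot: [0.001, 0.729, -0.685, -0.001]
wrist_force: [0.2, 0.6, 0.3]
width: 0.999
grip_force: 0.0
```

```bash
python3 - <<'E'
from h import *
s=cam('scene');t=cam('top')
print(proj(t,[.477,-.0865,.095]),proj(s,[.477,-.0865,.095]))
A=cv2.resize(s['frame'][170:270,180:300],(600,500),interpolation=2)
B=cv2.resize(t['frame'][170:270,260:380],(600,500),interpolation=2)
cv2.imwrite('pics/c.png',cv2.resize(np.hstack([A,B]),(800,333)))
E
```

```text
[319.69460699 216.78198996] [234.6342644  227.01962914]
```

View pics/c.png

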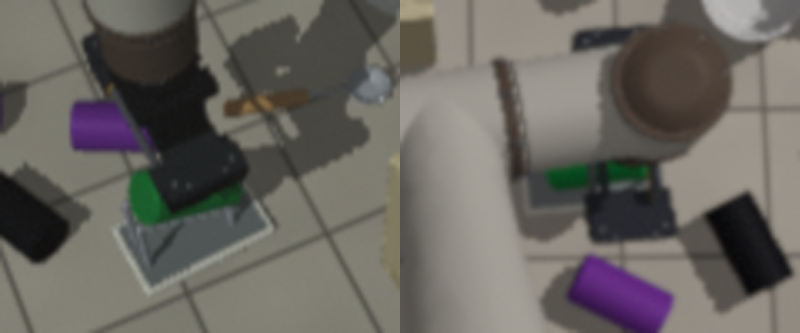

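The picture shows the open fingers straddling the green cup's middle, so I go down and grip.

{"fn": "servo_tool", "kwargs": {
  "increments": [2,2,-20,0,0,0,1,0,0,-20,0,0,0,1,0,0,-20,0,0,0,1,0,0,-9,0,0,0,1,0,0,0,0,0,0,1,0,0,0,0,0,0,0.1,0,0,0,0,0,0,0.1,0,0,0,0,0,0,0.1,0,0,0,0,0,0,0.1,0,0,0,0,0,0,0.1],
  "grip_force": 15
}}

```text
t: 3.4
position: [0.4774, -0.086, 0.0836]
tool_rot: [0.001, 0.729, -0.684, -0.001]
wrist_force: [-5.2, 1.4, 4.1]
width: 0.631
grip_force: 2.4
```

{"fn": "servo_tool", "kwargs": {
  "increments": [0,0,0,0,0,0,-1,0,0,0,0,0,0,-1,0,0,0,0,0,0,-1,0,0,20,0,0,0,-1,0,0,30,0,0,0,-1,0,0,40,0,0,0,-1,0,0,40,0,0,0,-1,0,0,20,0,0,0,-1,0,0,0,0,0,0,-1]
}}

```text
t: 4.3
position: [0.4811, -0.0859, 0.237]
tool_rot: [-0.003, 0.73, -0.684, 0.003]
wrist_force: [0.4, -0.3, -1.2]
width: 0.63
grip_force: 15.0
```

{"fn": "servo_tool", "kwargs": {
  "increments": [4,-20,0,-0.1257,-0.0085,0,-1,4,-25,0,-0.1257,-0.0085,0,-1,4,-25,0,-0.1257,-0.0085,0,-1,4,-25,0,-0.1257,-0.0085,0,-1,4,-25,0,-0.1257,-0.0085,0,-1,4,-25,0,-0.1257,-0.0085,0,-1,4,-25,0,-0.1257,-0.0085,0,-1,4,-25,0,-0.1257,-0.0085,0,-1,4,-25,0,-0.1257,-0.0085,0,-1,0,0,0,0,0,0,-1,0,0,0,0,0,0,-1]
}}

```text
t: 5.4
position: [0.5138, -0.3063, 0.2314]
tool_rot: [0.366, 0.616, -0.577, 0.391]
wrist_force: [-0.0, -0.1, -0.1]
width: 0.628
grip_force: 15.0
```

```bash
python3 - <<'E'
from h import *
o=arm.get_obs();print(o['qpos'],o['position'],R.from_quat(np.array(o['tool_rot'])[[1,2,3,0]]).as_matrix())
E
```

```text
[-0.03075042  0.34308319 -0.84071194  1.48065284 -1.12931399 -1.14163522] [ 0.51375019 -0.30627899  0.23136381] [[ 2.80301096e-02 -9.97913409e-01  5.81647791e-02]
 [-4.25476403e-01 -6.45640894e-02 -9.02663453e-01]
 [ 9.04535319e-01  5.54014503e-04 -4.26398346e-01]]
```

{"fn": "servo_tool", "kwargs": {
  "increments": [3,-20,-15,0,0,0,-1,3,-20,-15,0,0,0,-1,3,-20,-15,0,0,0,-1,2,-19,-15,0,0,0,-1,0,0,0,0,0,0,-1,0,0,0,0,0,0,-1]
}}

```text
t: 6.0
position: [0.526, -0.3847, 0.1742]
tool_rot: [0.366, 0.615, -0.577, 0.393]
wrist_force: [-0.3, -0.8, -0.3]
width: 0.627
grip_force: 15.0
```

```bash
cat > look.py <<'E'
from h import *
import sys
np.set_printoptions(precision=4,suppress=True)
s=cam('scene');t=cam('top')
P=[.524,-.375,.012]
o=arm.get_obs();T=o['position'];M=R.from_quat(np.array(o['tool_rot'])[[1,2,3,0]]).as_matrix()
mid=T-0.019*M[:,2]+.0076*M[:,2]; print(T,'mid est',mid)
for n,c in(('s',s),('t',t)):
    m=cv2.inRange(cv2.cvtColor(c['frame'],cv2.COLOR_BGR2HSV),np.array((45,80,30)),np.array((85,255,255)))
    k=np.zeros_like(m);q=proj(c,mid).astype(int);sl=np.s_[q[1]-45:q[1]+45,q[0]-45:q[0]+45];k[sl]=m[sl]
    _,l,st,ce=cv2.connectedComponentsWithStats(k);i=1+np.argmax(st[1:,4]);print(n,ce[i],st[i],'mid',proj(c,mid),'top',proj(c,mid+[0,0,.05]),'bot',proj(c,mid-[0,0,.05]))
A,B=[cv2.resize(c['frame'][int(q[1])-45:int(q[1])+45,int(q[0])-45:int(q[0])+45],(400,400),interpolation=2) for c in(s,t) for q in [proj(c,P)]]
cv2.imwrite('pics/'+sys.argv[1],np.hstack([A,B]))
E
python3 look.py d.png
```

```text
[ 0.5263 -0.384   0.1747] mid est [ 0.5256 -0.3737  0.1796]
s [144.027  262.2427] [132 249  28  30 482] mid [145.7936 264.1685] top [140.4583 256.9913] bot [150.7299 270.8091]
t [415.7978 195.3736] [405 185  23  21 356] mid [413.4799 197.0629] top [419.3727 194.1875] bot [408.0568 199.7091]
```

View pics/d.png

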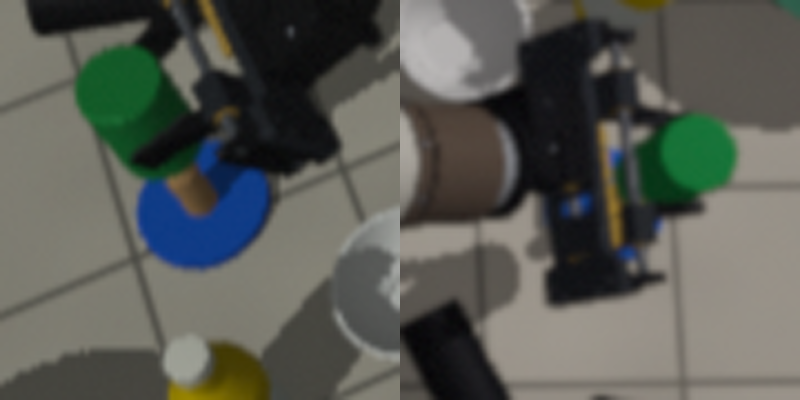

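The cup hangs upside down over the peg. Its closed-end circle is centred at crop (119,86) in the scene half and (297,155) in the top half.

```bash
python3 - <<'E'
from h import *
s=cam('scene');t=cam('top');P=[.524,-.375,.012]
f=lambda c,u,v: proj(c,P).astype(int)-45+np.array([u,v])*.225
a,b=f(s,119,86),f(t,297,155)
print(a,b,tri(s,a,t,b),onz(s,*a,.23),onz(t,*b,.23))
E
```

```text
[141.775 258.35 ] [418.825 194.875] (array([ 0.52542897, -0.37414803,  0.22040289]), np.float64(0.0024918238301478066)) [ 0.53144897 -0.37145078  0.23      ] [ 0.52345067 -0.37177061  0.23      ]
```

{"fn": "servo_tool", "kwargs": {
  "increments": [-1,0,-20,0,0,0,-1,0,-1,-20,0,0,0,-1,0,0,-20,0,0,0,-1,0,0,-20,0,0,0,-1,0,0,-15,0,0,0,-1,0,0,-5,0,0,0,-1,0,0,0,0,0,0,-1,0,0,0,0,0,0,-1]
}}

```text
t: 7.0
position: [0.5251, -0.3858, 0.0746]
tool_rot: [0.366, 0.615, -0.577, 0.394]
wrist_force: [0.7, 1.0, -0.2]
width: 0.628
grip_force: 15.0
```

{"fn": "servo_tool", "kwargs": {
  "increments": [0,0,-3,0,0,0,-1,0,0,-3,0,0,0,-1,0,0,-3,0,0,0,-1,0,0,0,0,0,0,-1]
}}

```text
t: 7.4
position: [0.5245, -0.386, 0.0642]
tool_rot: [0.366, 0.615, -0.577, 0.393]
wrist_force: [-0.6, 0.1, -1.2]
width: 0.626
grip_force: 15.0
```

{"fn": "servo_tool", "kwargs": {
  "increments": [0,0,-2,0,0,0,-1,0,0,-2,0,0,0,-1,0,0,-2,0,0,0,-1,0,0,0,0,0,0,-1]
}}

```text
t: 7.8
position: [0.5247, -0.3863, 0.0593]
tool_rot: [0.367, 0.615, -0.577, 0.394]
wrist_force: [-0.7, 0.6, 3.0]
width: 0.629
grip_force: 15.0
```

{"fn": "servo_tool", "kwargs": {
  "increments": [0,0,-2,0,0,0,-1,0,0,0,0,0,0,-1]
}}

```text
t: 8.0
position: [0.5248, -0.3866, 0.0592]
tool_rot: [0.367, 0.614, -0.576, 0.395]
wrist_force: [-3.8, 3.1, 9.1]
width: 0.631
grip_force: 15.0
```

Firmly on the disc, so I open and check.

{"fn": "servo_tool", "kwargs": {
  "increments": [0,0,0,0,0,0,0.4,0,0,0,0,0,0,0.6,0,0,0,0,0,0,1,0,0,0,0,0,0,1,0,0,0,0,0,0,1]
}}

```text
t: 8.5
position: [0.5245, -0.386, 0.0562]
tool_rot: [0.366, 0.615, -0.577, 0.393]
wrist_force: [-0.5, -0.1, -0.6]
width: 0.955
grip_force: 0.0
```

```bash
python3 look.py e.png
```

```text
[ 0.5246 -0.386   0.0564] mid est [ 0.5239 -0.3757  0.0612]
s [155.1954 277.2115] [144 264  25  28 435] mid [156.1463 278.9068] top [151.6601 272.9018] bot [160.3243 284.4994]
t [403.7527 202.371 ] [394 194  21  19 283] mid [401.9026 203.495 ] top [406.7937 201.1391] bot [397.3677 205.6793]
```

View pics/e.png

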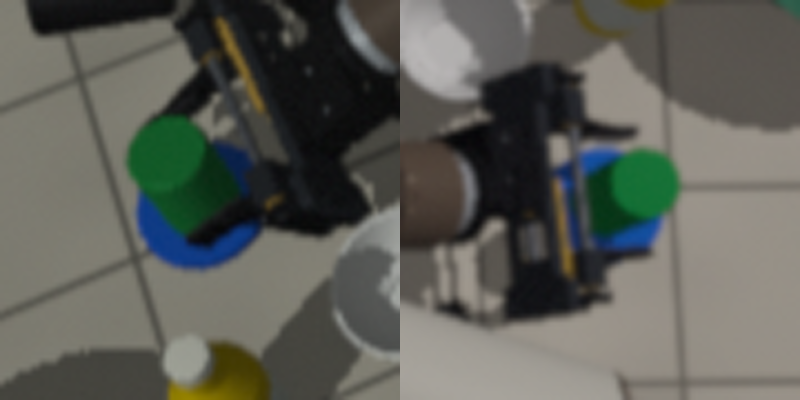

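The cup stands upright round the peg with the fingers clear of it. I back out along the tool axis, then rise and turn the tool down.

{"fn": "servo_tool", "kwargs": {
  "increments": [-1,12,5.5,0,0,0,1,-1,18,8.5,0,0,0,1,-1,20,9.5,0,0,0,1,-1,20,9.5,0,0,0,1,-1,20,9.5,0,0,0,1,0,10,20,0.1257,0.0085,0,1,0,20,25,0.1257,0.0085,0,1,0,20,25,0.1257,0.0085,0,1,0,30,25,0.1257,0.0085,0,1,0,30,25,0.1257,0.0085,0,1,0,30,25,0.1257,0.0085,0,1,0,30,20,0.1257,0.0085,0,1]
}}

```text
t: 9.8
position: [0.5198, -0.1346, 0.2592]
tool_rot: [0.1, 0.721, -0.677, 0.106]
wrist_force: [0.4, -1.3, 1.0]
width: 1.001
grip_force: 0.0
```

{"fn": "servo_tool", "kwargs": {
  "increments": [0,35,0,0.1257,0.0085,0,-0.1,0,35,0,0.1257,0.0085,0,-0.1,0,40,0,0,0,0,-0.1,0,40,0,0,0,0,-0.1,0,40,0,0,0,0,-0.1,0,40,0,0,0,0,-0.1,0,0,0,0,0,0,-0.1,0,0,0,0,0,0,-0.1]
}}

```text
t: 10.6
position: [0.5193, 0.0936, 0.257]
tool_rot: [0.018, 0.729, -0.685, 0.015]
wrist_force: [-0.6, -0.7, 0.7]
width: 0.464
grip_force: 0.0
```

```bash
python3 - <<'E'
from h import *
o=arm.get_obs();print(o['qpos'],o['position'],R.from_quat(np.array(o['tool_rot'])[[1,2,3,0]]).as_matrix().round(3),o['width'])
t=cam('top');s=cam('scene')
for n,c,P in(('s',s,[.524,-.3757,.112]),('t',t,[.524,-.3757,.112])):
    m=cv2.inRange(cv2.cvtColor(c['frame'],cv2.COLOR_BGR2HSV),np.array((45,80,30)),np.array((85,255,255)))
    k=np.zeros_like(m);q=proj(c,P).astype(int);sl=np.s_[q[1]-30:q[1]+30,q[0]-30:q[0]+30];k[sl]=m[sl]
    _,l,st,ce=cv2.connectedComponentsWithStats(k);i=1+np.argmax(st[1:,4]);print(n,ce[i],st[i])
E
```

```text
[ 0.51000165  0.20075803 -0.18141383  0.04227331 -1.21390221 -0.46288329] [0.51926532 0.09361491 0.25698975] [[ 0.062 -0.998 -0.002]
 [-0.997 -0.062 -0.047]
 [ 0.047  0.005 -0.999]] 0.4640189025790831
s [155.86563877 278.27312775] [144 265  25  27 454]
t [402.8538961  202.64935065] [391 194  24  19 308]
```

{"fn": "servo_tool", "kwargs": {
  "increments": [3,28,0,0.024,0,0.012,-0.1,4,28,0,0.023,0,0.013,-0.1,4,28,0,0,0,0,-0.1,3,28,0,0,0,0,-0.1,0,0,0,0,0,0,-0.1,0,0,0,0,0,0,-0.1]
}}

```text
t: 11.3
position: [0.5337, 0.204, 0.2571]
tool_rot: [0.001, 0.736, -0.676, -0.001]
wrist_force: [-0.4, -1.2, -0.2]
width: 0.45
grip_force: 0.0
```

```bash
python3 - <<'E'
from h import *
o=arm.get_obs();print(o['position'],R.from_quat(np.array(o['tool_rot'])[[1,2,3,0]]).as_matrix().round(3),o['width'])
t=cam('top');s=cam('scene')
p=o['position'];print(proj(s,p),proj(t,p))
A=cv2.resize(s['frame'][130:250,265:385],(400,400),interpolation=2)
B=cv2.resize(t['frame'][130:250,165:285],(400,400),interpolation=2)
cv2.imwrite('pics/f.png',np.hstack([A,B]))
E
```

```text
[0.53370929 0.20402269 0.25705103] [[ 0.085 -0.996 -0.002]
 [-0.996 -0.085 -0.   ]
 [-0.     0.002 -1.   ]] 0.4504298313088984
[325.21455761 179.80491025] [226.58918785 192.14598891]
```

View pics/f.png

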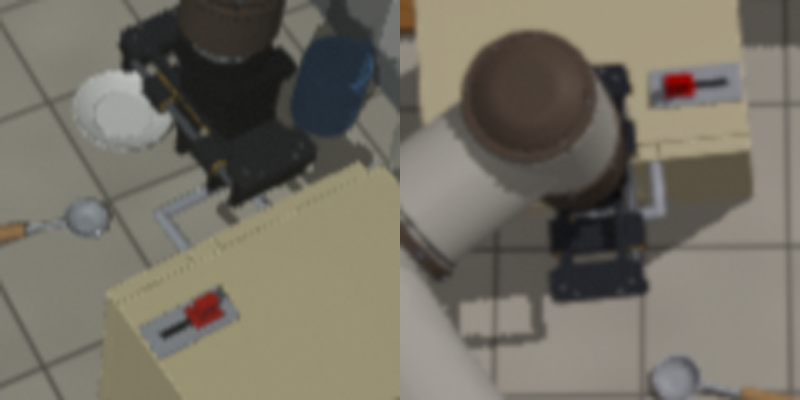

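The fingers hang over the handle bar, with the panel behind them, so I descend.

{"fn": "servo_tool", "kwargs": {
  "increments": [0,0,-15,0,0,0,-0.1,0,0,-15,0,0,0,-0.1,0,0,-10,0,0,0,-0.1,0,0,0,0,0,0,-0.1]
}}

```text
t: 11.8
position: [0.533, 0.2035, 0.216]
tool_rot: [0.002, 0.736, -0.677, -0.001]
wrist_force: [0.4, -1.0, -0.5]
width: 0.453
grip_force: 0.0
```

{"fn": "servo_tool", "kwargs": {
  "increments": [0,0,-10,0,0,0,-0.1,0,0,-10,0,0,0,-0.1,0,0,-7,0,0,0,-0.1,0,0,0,0,0,0,-0.1]
}}

```text
t: 12.2
position: [0.5331, 0.2045, 0.189]
tool_rot: [0.001, 0.737, -0.676, -0.001]
wrist_force: [0.0, -0.2, -0.4]
width: 0.453
grip_force: 0.0
```

{"fn": "servo_tool", "kwargs": {
  "increments": [0,0,0,0,0,0,-1,0,0,0,0,0,0,-1,0,0,0,0,0,0,-1,0,0,0,0,0,0,-1,0,0,0,0,0,0,-1],
  "grip_force": 20
}}

```text
t: 12.7
position: [0.5337, 0.2049, 0.1907]
tool_rot: [0.0, 0.737, -0.676, -0.001]
wrist_force: [-0.5, 0.3, 0.2]
width: 0.131
grip_force: 20.0
```

Bar held (11.4 mm). Gentle tug.

{"fn": "servo_tool", "kwargs": {
  "increments": [-2,0,0,0,0,0,-1,-2,0,0,0,0,0,-1,-2,0,0,0,0,0,-1,0,0,0,0,0,0,-1,0,0,0,0,0,0,-1]
}}

```text
t: 13.2
position: [0.5288, 0.2063, 0.1907]
tool_rot: [-0.002, 0.737, -0.676, -0.0]
wrist_force: [3.2, 3.5, -2.5]
width: 0.125
grip_force: 20.2
```

{"fn": "servo_tool", "kwargs": {
  "increments": [-2,0,0,0,0,0,-1,0,0,0,0,0,0,-1]
}}

```text
t: 13.4
position: [0.5287, 0.2064, 0.1908]
tool_rot: [-0.004, 0.737, -0.676, 0.001]
wrist_force: [9.7, 2.5, -5.5]
width: 0.133
grip_force: 20.2
```

{"fn": "servo_tool", "kwargs": {
  "increments": [-2,0,0,0,0,0,-1,0,0,0,0,0,0,-1]
}}

```text
t: 13.6
position: [0.5287, 0.2064, 0.1908]
tool_rot: [-0.005, 0.737, -0.676, 0.002]
wrist_force: [16.3, 1.1, -8.9]
width: 0.129
grip_force: 20.2
```

The door is caught: it stopped after 5 mm and the force climbed to 16 N. I let go and go to the red knob.

{"fn": "servo_tool", "kwargs": {
  "increments": [4,0,0,0,0,0,-1,4,0,0,0,0,0,-1,2,0,0,0,0,0,-0.1,0,0,0,0,0,0,-0.1,0,0,0,0,0,0,-0.1,0,0,0,0,0,0,-0.1,0,0,30,0,0,0,-0.1,0,0,30,0,0,0,-0.1,0,0,30,0,0,0,-0.1,0,0,0,0,0,0,-0.1]
}}

```text
t: 14.6
position: [0.5356, 0.2056, 0.2855]
tool_rot: [-0.004, 0.737, -0.676, 0.001]
wrist_force: [-1.0, -0.7, 0.7]
width: 0.445
grip_force: 0.0
```

{"fn": "servo_tool", "kwargs": {
  "increments": [30,-16,0,0,0,0,-0.1,30,-16,0,0,0,0,-0.1,30,-16,0,0,0,0,-0.1,28,-16,0,0,0,0,-0.1,0,0,0,0,0,0,-0.1,0,0,0,0,0,0,-0.1]
}}

```text
t: 15.2
position: [0.6514, 0.1403, 0.2788]
tool_rot: [0.001, 0.736, -0.677, -0.001]
wrist_force: [-0.2, 0.9, 0.0]
width: 0.445
grip_force: 0.0
```

```bash
python3 - <<'E'
from h import *
s=cam('scene');t=cam('top');p=np.array([.6534,.1413,.238]);print(proj(s,p),proj(t,p),proj(s,arm.get_obs()['position']))
A=cv2.resize(s['frame'][170:270,280:380],(400,400),interpolation=2)
B=cv2.resize(t['frame'][110:210,200:300],(400,400),interpolation=2)
cv2.imwrite('pics/g.png',np.hstack([A,B]))
E
```

```text
[325.90295686 221.61090025] [248.3247136  154.31323603] [327.03838018 213.54155934]
```

View pics/g.png

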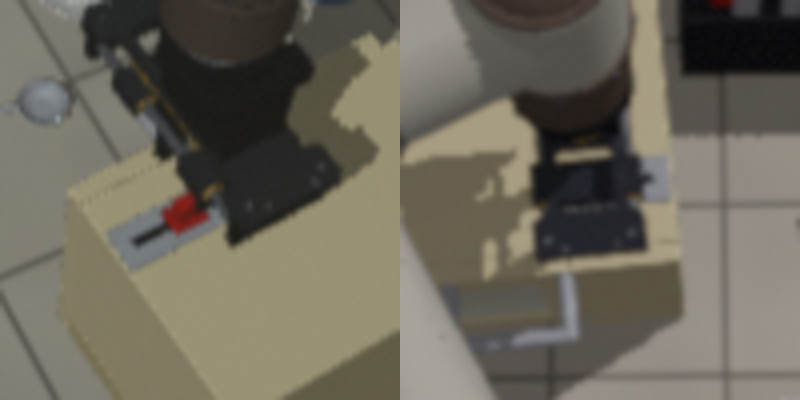

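The red knob (crop 187,213) lies between the two fingers. I descend, grip and slide.

{"fn": "servo_tool", "kwargs": {
  "increments": [2,1,-12,0,0,0,-0.1,0,0,-12,0,0,0,-0.1,0,0,-12,0,0,0,-0.1,0,0,-9,0,0,0,-0.1,0,0,0,0,0,0,-0.1]
}}

```text
t: 15.8
position: [0.6527, 0.1417, 0.2329]
tool_rot: [0.002, 0.737, -0.676, -0.001]
wrist_force: [1.1, 0.0, 0.7]
width: 0.45
grip_force: 0.0
```

{"fn": "servo_tool", "kwargs": {
  "increments": [0,0,0,0,0,0,-1,0,0,0,0,0,0,-1,0,0,0,0,0,0,-1,0,0,0,0,0,0,-1,0,0,0,0,0,0,-1],
  "grip_force": 15
}}

```text
t: 16.3
position: [0.6532, 0.1417, 0.2359]
tool_rot: [0.001, 0.737, -0.676, -0.001]
wrist_force: [-3.2, 0.2, 1.5]
width: 0.134
grip_force: 15.0
```

{"fn": "servo_tool", "kwargs": {
  "increments": [0.5,-6,0,0,0,0,-1,0.5,-6,0,0,0,0,-1,0.5,-6,0,0,0,0,-1,0.5,-6,0,0,0,0,-1,0.5,-6,0,0,0,0,-1,0,-4,0,0,0,0,-1,0,0,0,0,0,0,-1,0,0,0,0,0,0,-1]
}}

```text
t: 17.1
position: [0.6558, 0.1115, 0.2358]
tool_rot: [-0.003, 0.737, -0.676, -0.002]
wrist_force: [-7.1, 12.9, 4.1]
width: 0.14
grip_force: 15.0
```

{"fn": "servo_tool", "kwargs": {
  "increments": [0,-2,0,0,0,0,-1,0,0,0,0,0,0,-1]
}}

```text
t: 17.3
position: [0.6558, 0.1114, 0.2358]
tool_rot: [-0.004, 0.737, -0.675, -0.003]
wrist_force: [-6.9, 16.8, 6.6]
width: 0.136
grip_force: 15.0
```

{"fn": "servo_tool", "kwargs": {
  "increments": [0,0,0,0,0,0,-0.1,0,0,0,0,0,0,-0.1,0,0,0,0,0,0,-0.1,0,0,0,0,0,0,-0.1,0,0,25,0,0,0,-0.1,0,0,25,0,0,0,-0.1,-30,25,0,0,0,0,-0.1,-30,25,0,0,0,0,-0.1,-30,25,0,0,0,0,-0.1,-30,22,0,0,0,0,-0.1,0,0,0,0,0,0,-0.1,0,0,0,0,0,0,-0.1]
}}

```text
t: 18.5
position: [0.5362, 0.203, 0.2859]
tool_rot: [-0.0, 0.737, -0.676, -0.0]
wrist_force: [0.9, 0.0, 0.3]
width: 0.449
grip_force: 0.0
```

{"fn": "servo_tool", "kwargs": {
  "increments": [-2,2,-20,0,0,0,-0.1,0,0,-20,0,0,0,-0.1,0,0,-20,0,0,0,-0.1,0,0,-18,0,0,0,-0.1,0,0,-18,0,0,0,-0.1,0,0,0,0,0,0,-0.1,0,0,0,0,0,0,-1,0,0,0,0,0,0,-1,0,0,0,0,0,0,-1,0,0,0,0,0,0,-1,0,0,0,0,0,0,-1],
  "grip_force": 20
}}

```text
t: 19.6
position: [0.5339, 0.2048, 0.1901]
tool_rot: [0.0, 0.737, -0.676, -0.001]
wrist_force: [-2.6, -1.0, 1.6]
width: 0.128
grip_force: 20.0
```

```bash
python3 - <<'E'
import numpy as np
H=np.array([.576,.360]);r=np.array([.533,.2055])-H
p=None
for k in range(0,15):
    a=0.065*k;c,s=np.cos(a),np.sin(a)
    q=H+[r[0]*c+r[1]*s,-r[0]*s+r[1]*c]
    if p is not None: print(k,(1e3*(q-p)).round(1),q.round(4))
    p=q
E
```

```text
1 [-9.9  3.1] [0.5231 0.2086]
2 [-9.7  3.8] [0.5133 0.2124]
3 [-9.5  4.4] [0.5039 0.2168]
4 [-9.2  5. ] [0.4947 0.2217]
5 [-8.8  5.6] [0.4859 0.2273]
6 [-8.4  6.1] [0.4775 0.2334]
7 [-8.   6.7] [0.4695 0.2401]
8 [-7.6  7.2] [0.4619 0.2473]
9 [-7.1  7.6] [0.4548 0.2549]
10 [-6.6  8.1] [0.4483 0.263 ]
11 [-6.   8.5] [0.4422 0.2715]
12 [-5.5  8.9] [0.4368 0.2804]
13 [-4.9  9.2] [0.4319 0.2896]
14 [-4.3  9.5] [0.4276 0.2991]
```

{"fn": "servo_tool", "kwargs": {
  "increments": [-5,1.5,0,0,0,-0.0325,-1,-5,1.5,0,0,0,-0.0325,-1,-5,2,0,0,0,-0.0325,-1,-5,2,0,0,0,-0.0325,-1,-4.7,2.2,0,0,0,-0.0325,-1,-4.7,2.2,0,0,0,-0.0325,-1,0,0,0,0,0,0,-1]
}}

```text
t: 20.3
position: [0.5046, 0.2159, 0.1901]
tool_rot: [-0.0, -0.668, 0.744, 0.0]
wrist_force: [-0.2, -3.8, 2.7]
width: 0.128
grip_force: 20.0
```

Door is free and following. Continue.

{"fn": "servo_tool", "kwargs": {
  "increments": [-4.6,2.5,0,0,0,-0.0325,-1,-4.6,2.5,0,0,0,-0.0325,-1,-4.4,2.8,0,0,0,-0.0325,-1,-4.4,2.8,0,0,0,-0.0325,-1,-4.2,3,0,0,0,-0.0325,-1,-4.2,3,0,0,0,-0.0325,-1,-4,3.3,0,0,0,-0.0325,-1,-4,3.3,0,0,0,-0.0325,-1,-3.8,3.6,0,0,0,-0.0325,-1,-3.8,3.6,0,0,0,-0.0325,-1,0,0,0,0,0,0,-1]
}}

```text
t: 21.4
position: [0.4623, 0.2458, 0.19]
tool_rot: [-0.001, -0.539, 0.842, -0.0]
wrist_force: [-3.2, -3.4, 5.7]
width: 0.13
grip_force: 20.0
```

{"fn": "servo_tool", "kwargs": {
  "increments": [-3.5,3.8,0,0,0,-0.0325,-1,-3.5,3.8,0,0,0,-0.0325,-1,-3.3,4,0,0,0,-0.0325,-1,-3.3,4,0,0,0,-0.0325,-1,-3,4.2,0,0,0,-0.0325,-1,-3,4.2,0,0,0,-0.0325,-1,-2.7,4.4,0,0,0,-0.0325,-1,-2.7,4.4,0,0,0,-0.0325,-1,-2.5,4.6,0,0,0,-0.0325,-1,-2.5,4.6,0,0,0,-0.0325,-1,0,0,0,0,0,0,-1,0,0,0,0,0,0,-1]
}}

```text
t: 22.6
position: [0.4316, 0.2873, 0.19]
tool_rot: [-0.002, -0.396, 0.918, -0.0]
wrist_force: [-6.8, -4.3, 7.3]
width: 0.132
grip_force: 20.1
```

{"fn": "servo_tool", "kwargs": {
  "increments": [0,0,0,0,0,0,-1,0,0,0,0,0,0,-1,0,0,0,0,0,0,-1,0,0,0,0,0,0,-1,0,0,0,0,0,0,-1]
}}

```text
t: 23.1
position: [0.4317, 0.2872, 0.19]
tool_rot: [-0.002, -0.395, 0.918, -0.0]
wrist_force: [-6.3, -3.1, 8.5]
width: 0.129
grip_force: 20.1
```

```bash
python3 - <<'E'
from h import *
o=arm.get_obs();p=o['position'][:2]-np.array([.576,.36]);print(np.linalg.norm(p),np.arctan2(-.1545,-.043)-np.arctan2(p[1],p[0]),o['wrist_force'],o['grip_force'],np.abs(o['joint_velocities']).max())
s=cam('scene');t=cam('top')
A=cv2.resize(s['frame'],(400,300));B=cv2.resize(t['frame'],(400,300))
C=cv2.resize(s['frame'][240:330,100:220],(400,300));D=cv2.resize(t['frame'][160:250,340:460],(400,300))
cv2.imwrite('pics/z.png',np.vstack([np.hstack([A,B]),np.hstack([C,D])]))
E
```

```text
0.16163698674903493 0.831877786346207 [-6.28446221 -3.10585368  8.52153033] 20.0787315890193 0.0008240331721789644
```

View pics/z.png

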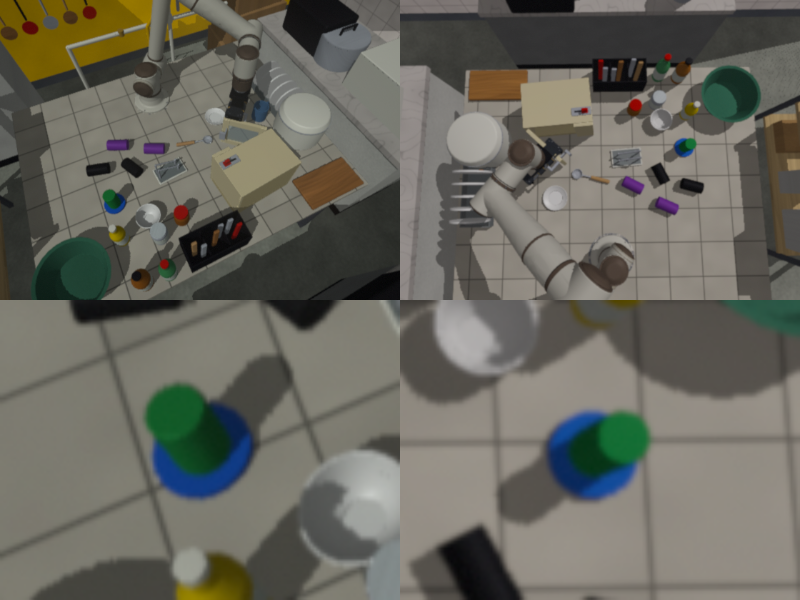

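The cup stands seated on the blue disc, the door is open at about 0.83 rad with the handle gripped, and the bystanders are in place. Handing in.

```bash
python3 -c "from plant import arm; print(arm.finish_job())"
```

```text
the job is handed in; nothing more can be done
None
```

I handed the job in at about 23 s: the cup is upside down on the peg and let go, the tug showed the door was caught so I slid the release fully, and the arm is holding the door open at about 0.83 rad (48°); the hand-in gave no verdict.

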